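# Fetch the stove igniter from behind the kettle and the egg holder

## Robot

A 6-joint arm with a two-finger parallel gripper is mounted at the origin on the work surface. World frame = base frame: x ahead of the robot, y to its left, z up, the work surface at z = 0. Lengths are in m, angles in degrees, forces in N, time in s.
With the tool pointing down it reaches from about 0.3 to 0.75 m from the base axis. Payload 8.5 kg.
Tool frame: the origin (TCP) lies at the very end of the fingers, on their centre line; the grasp point (between the pads) lies 19 mm behind it (env.hold_point_z is the distance from the TCP to the grasp point, in m); z points along the fingers, y is the line along which they close (so a half turn about z gives the same grasp; the last joint's range is limited). The gripper opens to 85 mm and grips with 20 to 120 N. Pads are 22 mm wide; open, the fingers measure 114 mm over their backs; the gripper's body (76 mm by 85 mm) begins 54 mm behind the grasp point. The pads swing forward as they close: fully open they stand 13 mm farther back than shut.
Start: joints at [-83.44, 21.807, 74.336, -0, 83.858, -12.336], TCP at [0.178, -0.52, 0.231] pointing down, gripper open.
Joint ranges: [-178.18, 178.18], [-50.72, 133.34], [12.68, 142.11], [-81.47, 261.47], [9.98, 163.14], [-165.26, 165.26]. Speed limits (degrees/s): [136.94, 136.94, 180, 180, 180, 180].

## Interface

Orientations are given as a 3x3 rotation matrix whose columns are the frame's x, y, z axes.
In Python, from rig import env, optics gives the robot as it stands.
- The arm moves only by the shell command python3 -m jog 'ROWS' [OPENING] [FORCE]. ROWS is JSON, a list of rows, each an object with "linear": the shift along the tool's x, y, z in units of 40 mm (1.0 is 40 mm), a list of three; "roll": the turn about the tool's z in units of 5 degrees (1.0 is 5 degrees). A call has 1 to 12 rows; each row shifts and turns the commanded pose from where the row before left it, along the tool's axes as they then stand; what a row does not reach is not made up. A row lasts 1/12 s, in which the tool goes at most 41.7 mm and 7.16 degrees, less where a joint would pass 70% of its speed; a pose out of reach is approached as far as the arm can. A call is refused whole if a number of a shift passes 1 or a number of a turn 1, either way. A call with a gripper value outside its range is refused whole. OPENING is the opening, from -1 (shut) to 1 (fully open), set as the call begins (- or left out, the last holds). The fingers move at their own pace and stop on an object; FORCE is the grip in N (left out, the last holds). Time passes only in rows, so rows that do not move let the fingers close. It gives the time, the measured TCP pose, the force, the opening and the grip force at its end, in the units of the state.
- env.observe(): the state, without advancing time (a new reading comes with each control period).
- optics.get_image(name): name is "side" or "top" or "wrist"; returns the picture (420x560x3 uint8, red, green, blue); there is no depth.
- optics.calibration(name): a dict with "fov_y" (degrees; the focal length in pixels is half the picture's height over the tangent of half this angle, whatever the lens; pixels are square), "cx", "cy" (the principal point, pixels), "T" (4x4, takes a point from camera to world coordinates). Camera axes: x right, y down, z forward; pixel columns grow to the right and rows downward; lengths in m; the calibration is good to about 2 mm. The wrist camera is an equidistant fisheye: a pixel r from the principal point sees the ray r / f radians off the axis. A picture is of the moment at which its call begins: read the wrist's pose just before it. calibration takes no time and is no camera call; for the wrist camera it gives the pose at the moment of the call.
- env.close_job(): hands the job in; it is judged then, once.
The state is a dict: "time_s": time; "q": joint angles; "qvel": joint speeds; "joint_efforts": joint torques, N m; "position": TCP position; "tool_rot": TCP orientation; "ft_force": force on the tool from outside, world axes, zero at the start; "wrist_torque": the same for the moment, N m; "grip_width": finger opening in m; "gripper_force": force on a finger pad.
Only numpy, scipy, OpenCV 4.12 (cv2) and the standard library are available. Lean on these libraries where they do the work, as an engineer would, in place of code of your own. Each camera call takes 0.05 s, during which the arm holds its last target. There are 200 camera calls.

## Task

The stove igniter lies at the back of the galvanized shelf tray, behind the kettle and the egg holder. First move those two out of the way, the kettle to the middle of the round cork trivet and the egg holder to the middle of the square wooden board; only then take the igniter and lay it flat in the middle of the pan, and after that put the kettle and the egg holder back just where and as they stood. Set things down gently, keep the kettle and the eggs upright, and do not disturb the pan, tong, mug and gas canister.

Things in the scene. Friction and masses are not known exactly. Their poses are not given: they have to be found in the camera images.
- shelf_tray: Fixed shallow galvanized tray, 240 (x) by 310 (y) mm, floor and walls 3 mm thick, rim top 15 mm above the work surface. Origin under its centre on the work surface; its front (-x) faces the robot. At the start the kettle and the egg holder stand side by side in its front half (either may be left or right) and the igniter lies behind them.
- kettle: Loose grey ridged silicone kettle on a steel base, 0.28 to 0.46 kg, 110 mm across. On its lid (84 mm high) stands a round black knob, 30 mm in diameter, from 84 to 114 mm above the underside: grip it from above, any direction, about 50 N. Origin: centre of the underside, z up. The short spout points to -x, reaching 80 mm from the axis at 44 to 82 mm height.
- egg_holder: Loose closed white plastic holder for four eggs, 0.24 to 0.39 kg, 105 by 105 mm (seam 110), egg domes 65 mm high. A bar handle over the middle runs along its y: 14 mm wide (x), 102 mm long, from 78 to 100 mm above the underside, open beneath: grip at mid-length from above, fingers closing along x, about 50 N. Origin: centre of the underside, z up.
- igniter: Loose stove igniter lying along its own y, 0.08 kg, 134 mm long: black handle 24 mm wide (x), 22 mm high, from y = -60 to +36 mm, with a small grey button on top near its -y end (does not move), then a thin steel nozzle to y = +74 mm. Origin on its underside, on the tray floor; grip the handle at the origin from above, fingers closing along x.
- trivet: Fixed round cork trivet, 130 mm in diameter, the kettle's place while it is out of the way. Origin at the centre of its underside (4 mm above the work surface, on a thin fixed grey panel of 320 by 160 mm that is the side area); its top is 8 mm above its origin.
- board: Fixed square wooden board, 130 by 130 mm, the egg holder's place while it is out of the way, on the same grey panel, its centre 170 mm from the trivet's. Origin at the centre of its underside (4 mm above the work surface); its top is 8 mm above its origin.
- pan: Loose round graphite-gray aluminium pan, 0.7 kg, 200 mm outside diameter at the rim, 42 mm high, wall 4 mm, floor 5 mm thick, inner floor about 184 mm across; two small wire ears at its +x and -x sides reach 125 mm from the centre. Origin at the centre of the underside. The igniter is to lie in it, in any direction; the pan stays where it is.
- tong: Bystander: loose wooden salad tong lying flat along its y, about 230 mm long, 80 mm wide, 16 mm high, between the tray and the robot. Origin at the middle of its underside. Leave it alone.
- mug: Bystander: loose steel mug, 80 mm in diameter, 75 mm high, with a side handle, near a far corner of the tray. Origin at the centre of the underside. Leave it alone.
- canister: Bystander: loose grey gas canister, 84 mm in diameter, 90 mm high, near a far corner of the tray. Origin at the centre of the underside. Leave it alone.
Things that resemble listed ones, but are neither listed nor needed, are in the scene too. What is shaped like the kettle but blue is not meant.

How it is judged (in metres and radians):
On the way, in this order (a step that is already met when the one before it is completed fails the run):
1. the kettle stands released on the trivet and the egg holder on the board (horizontal distance between kettle and trivet below 0.015 m and z of kettle in the frame of trivet between 0.005 and 0.012 m and angle between each of kettle, egg_holder's own z axis and vertical below 0.1 rad and horizontal distance between egg_holder and board below 0.015 m and z of egg_holder in the frame of board between 0.005 and 0.012 m and linear speed of each of kettle, egg_holder below 0.03 m/s and contact force between each of kettle, egg_holder and the fingers below 0.2 N), for 0.2 s.
2. the igniter lies released in the pan while kettle and egg holder still stand aside (horizontal distance between igniter and pan below 0.03 m and z of igniter in the frame of pan below 0.012 m and angle between igniter's own z axis and vertical below 0.15 rad and linear speed of igniter below 0.03 m/s and contact force between igniter and the fingers below 0.2 N and horizontal distance between kettle and trivet below 0.015 m and z of kettle in the frame of trivet between 0.005 and 0.012 m and angle between each of kettle, egg_holder's own z axis and vertical below 0.1 rad and horizontal distance between egg_holder and board below 0.015 m and z of egg_holder in the frame of board between 0.005 and 0.012 m), for 0.2 s.
At the end, for the whole second after the job is handed in: Igniter flat in the pan, within 30 mm of its centre; kettle and egg holder upright, within 15 mm of where they stood at the start and square to the tray within 0.3 rad; all released and at rest. On the way each stood within 15 mm of the middle of its trivet or board (horizontal distance between igniter and pan below 0.03 m and z of igniter in the frame of pan below 0.012 m and angle between igniter's own z axis and vertical below 0.15 rad and linear speed of each of igniter, kettle, egg_holder below 0.03 m/s and contact force between each of igniter, kettle, egg_holder and the fingers below 0.2 N and distance of each of kettle, egg_holder from where it was at the start of the episode below 0.015 m and angle between each of kettle, egg_holder's own z axis and vertical below 0.1 rad and angle between the x axis of each of kettle, egg_holder and the x axis of shelf_tray, either way round below 0.3 rad); the robot touches nothing.
It fails at once if the igniter is taken away before both the kettle and the egg holder have been moved out of the way (distance of igniter from where it was at the start of the episode above 0.04 m and horizontal distance between igniter and pan above 0.1 m and distance of any of kettle, egg_holder from where it was at the start of the episode below 0.05 m).
It fails at once if the kettle or the egg holder is tilted by more than 0.45 rad (angle between any of egg_holder, kettle's own z axis and vertical above 0.45 rad).
It fails at once if the kettle or the egg holder is banged down (over 60 N on what it stands on) (contact force between kettle and trivet above 60 N or contact force between any of kettle, egg_holder and shelf_tray above 60 N or contact force between egg_holder and board above 60 N).
It fails at once if the pan is shifted by more than 30 mm (distance of pan from where it was at the start of the episode above 0.03 m).
It fails at once if tong, mug or canister is shifted by more than 30 mm (distance of any of tong, mug, canister from where it was at the start of the episode above 0.03 m).
It also fails if it takes over 138 s, if anything falls off the work surface, if the arm or the gripper's body presses on something with over 40 N, if the wrist force passes 120 N, or if a joint passes its speed limit or range.

## Working session

There is one attempt and no reset: what is moved stays moved. The work goes in short steps, Python scripts to look and compute and a shell command to move; the robot and the scene stay as the last step left them, time stands still between calls to the robot, and variables do not carry over. Pictures are saved under pics/ and viewed, at most 14 in all, crops included, and the job is handed in when it is done.

```bash
mkdir -p pics; ls; python3 - <<'E'
from rig import env, optics
import cv2,numpy as np
for n in("top","side"):
    im=optics.get_image(n); cv2.imwrite(f"pics/{n}0.png",cv2.cvtColor(im,cv2.COLOR_RGB2BGR))
    c=optics.calibration(n); print(n,c["fov_y"],c["cx"],c["cy"],np.round(c["T"],3).tolist())
s=env.observe(); print(s["time_s"],s["position"],np.round(s["tool_rot"],3).tolist(),s["grip_width"],env.hold_point_z)
E
```

```text
pics
top 56.83386796759228 282.36915093821466 207.2849839633769 [[-0.007, -0.997, 0.08, 0.412], [-0.999, 0.009, 0.03, -0.007], [-0.031, -0.08, -0.996, 0.941], [0.0, 0.0, 0.0, 1.0]]
side 57.12898090604806 274.4483931885395 215.31130819319216 [[-0.766, -0.421, 0.485, -0.039], [-0.643, 0.499, -0.581, 0.648], [0.002, -0.757, -0.653, 0.739], [0.0, 0.0, 0.0, 1.0]]
0.1 [ 0.17811319 -0.52009275  0.23078409] [[0.946, 0.324, -0.0], [0.324, -0.946, 0.001], [0.0, -0.001, -1.0]] 0.0851243299858483 0.0187
```

View pics/top0.png

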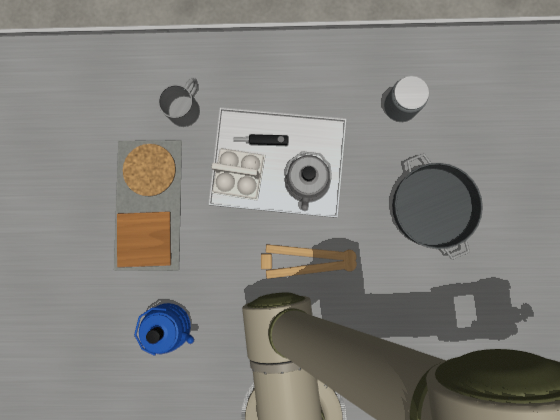

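View pics/side0.png

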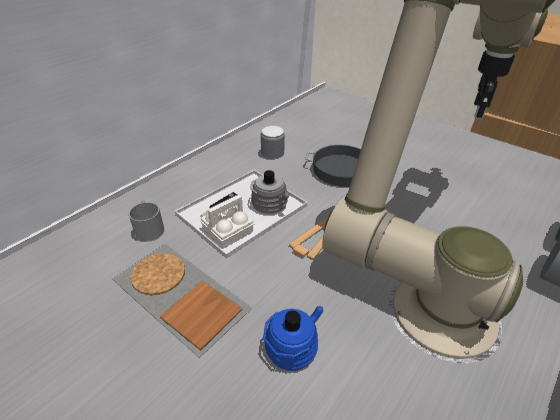

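The top view shows the kettle knob near (309,173), the egg holder handle near (235,169), the igniter handle near (268,140), the trivet at (149,170), the board at (144,239) and the pan at (435,205). The blue decoy is at (160,330). I'll enlarge the tray.

```bash
python3 - <<'E'
import cv2
im=cv2.imread("pics/top0.png")
cv2.imwrite("pics/crop1.png",cv2.resize(im[100:225,200:360],None,fx=5,fy=5,interpolation=cv2.INTER_CUBIC)[:600])
cv2.imwrite("pics/crop2.png",cv2.resize(im[140:270,380:490],None,fx=4,fy=4,interpolation=cv2.INTER_CUBIC))
E
```

```text
(no output)
```

View pics/crop1.png

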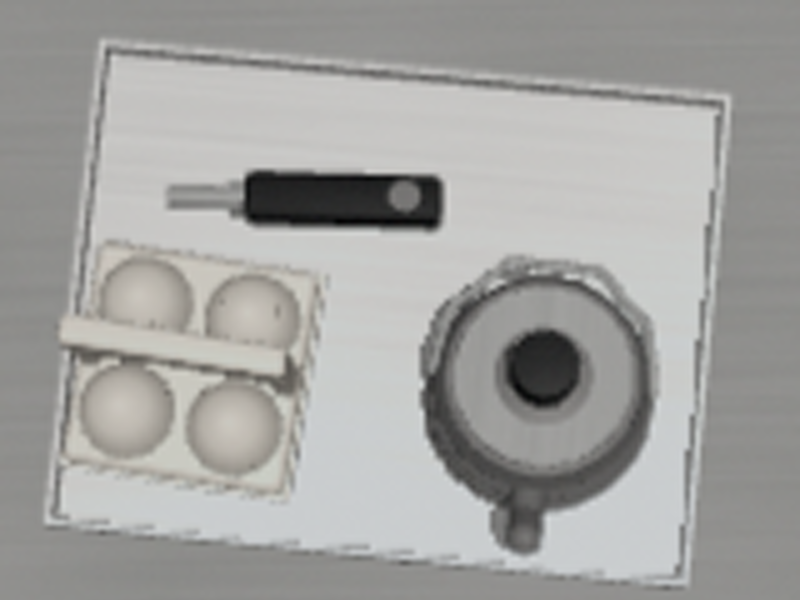

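View pics/crop2.png

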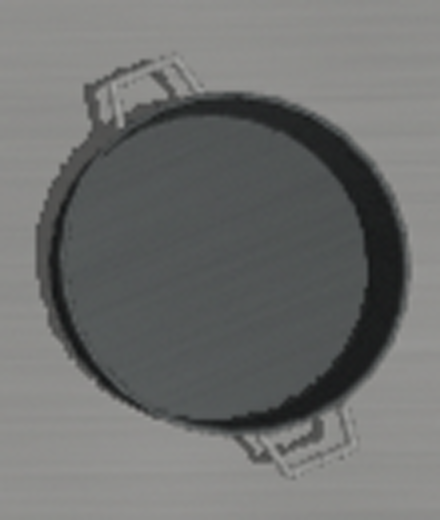

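The crops (offset 200,100, x5; offset 380,140, x4) give these points:
- Knob top: (544,366)
- Handle ends: (62,329) and (288,363)
- Igniter handle: (245,197) to (443,203), nozzle to the left
- Tray corners: (103,40), (731,95), (688,586), (45,525)
- Pan rim centre: about (234,263)

```bash
cat > h.py <<'E'
import numpy as np,cv2
from rig import env,optics
def ray(n,u,v,z,c=None):
    c=c or optics.calibration(n); f=210/np.tan(np.radians(c["fov_y"]/2)); T=np.array(c["T"])
    x,y=(u-c["cx"])/f,(v-c["cy"])/f
    if n=="wrist":
        r=np.hypot(x,y); k=np.tan(r)/r if r>1e-9 else 1; x*=k;y*=k
    d=T[:3,:3]@[x,y,1]; o=T[:3,3]; return o+d*(z-o[2])/d[2]
def togo(x,y,z=None,closing=None):
    """rows units to a TCP goal; closing = world direction (deg) of the finger line"""
    s=env.observe(); R=np.array(s["tool_rot"]); p=np.array(s["position"])
    g=np.array([x,y,p[2] if z is None else z])
    out=R.T@(g-p)/.04
    a=np.degrees(np.arctan2(R[1,1],R[0,1])); 
    print("p",p.round(4),"closing",a.round(2),"linear",out.round(3),"q6",round(s["q"][5],1))
    if closing is not None:
        d=(closing-a+90)%180-90; print("turn world",round(d,2),"roll units",round(-d/5,3))
E
python3 - <<'E'
from h import *
P=lambda u,v,z:ray("top",200+u/5,100+v/5,z)
print("knob",P(544,366,.117).round(4))
a,b=P(62,329,.103),P(288,363,.103); print("handle",(a+b)/2,np.linalg.norm(a-b),np.degrees(np.arctan2(*(a-b)[1::-1])))
a,b=P(245,197,.025),P(443,203,.025); print("ign",a+.375*(b-a),np.linalg.norm(a-b),np.degrees(np.arctan2(*(a-b)[1::-1])))
t=[P(u,v,.015) for u,v in((103,40),(731,95),(688,586),(45,525))]
print("tray",np.mean(t,0),[np.linalg.norm(t[i]-t[i-1]).round(4) for i in range(4)],[np.degrees(np.arctan2(*(t[0]-t[1])[1::-1])),np.degrees(np.arctan2(*(t[3]-t[2])[1::-1]))])
print("pan",ray("top",380+234/4,140+263/4,.042))
im=cv2.imread("pics/top0.png"); hsv=cv2.cvtColor(im,cv2.COLOR_BGR2HSV)
m=((hsv[...,0]<25)&(hsv[...,1]>80)).astype(np.uint8); m[:,:100]=0;m[:,200:]=0;m[290:]=0
m=cv2.morphologyEx(m,cv2.MORPH_CLOSE,np.ones((5,5),np.uint8))
for c in cv2.findContours(m,0,2)[0]:
    if cv2.contourArea(c)<500: continue
    w=np.array([ray("top",*p[0],.012)[:2] for p in c],np.float32)*1000
    print(cv2.minEnclosingCircle(w),cv2.minAreaRect(w),cv2.minAreaRect(c))
togo(.5,0,.25,-93)
E
```

```text
knob [ 0.5516 -0.0389  0.117 ]
handle [0.56474386 0.12213049 0.103     ] 0.10093481325710099 80.70203076738355
ign [0.64948579 0.06458371 0.025     ] 0.09549042995346878 87.39491773532195
tray [0.59758185 0.0311617  0.015     ] [np.float64(0.2406), np.float64(0.3084), np.float64(0.2397), np.float64(0.3099)] [np.float64(83.91749472156752), np.float64(84.06645849268095)]
pan [ 0.4851263  -0.33836465  0.042     ]
((413.7449645996094, 358.0601806640625), 89.64801788330078) ((413.8661193847656, 357.5718994140625), (129.88865661621094, 129.12319946289062), 1.6010198593139648) ((143.5, 239.0), (54.0, 53.0), 90.0)
((583.5191040039062, 348.8404541015625), 65.05287170410156) ((583.545166015625, 348.92022705078125), (127.04137420654297, 126.40373992919922), 0.9111025929450989) ((148.5, 169.5), (51.0, 51.0), 90.0)
p [ 0.1781 -0.5201  0.2308] closing -71.1 linear [11.825 -9.696 -0.465] q6 -12.3
turn world -21.9 roll units 4.379
```

```bash
python3 -m jog '[{"linear":[0,0,0],"roll":-1},{"linear":[0,0,0],"roll":-1},{"linear":[0,0,0],"roll":-1},{"linear":[0,0,0],"roll":-1},{"linear":[0,0,0],"roll":-1},{"linear":[0,0,0],"roll":-1},{"linear":[0,0,0],"roll":-1},{"linear":[0,0,0],"roll":-1},{"linear":[0,0,0],"roll":-1},{"linear":[0,0,0],"roll":-1},{"linear":[0,0,0],"roll":-1},{"linear":[0,0,0],"roll":-0.8}]' 1; python3 -c "
from h import *
togo(.5516,-.0389,.2,-7)"
```

```text
time_s: 1.1
position: [0.1781, -0.5202, 0.2309]
tool_rot: [[0.205, 0.979, -0.0], [0.979, -0.205, 0.001], [0.001, -0.0, -1.0]]
ft_force: [-0.3, -0.2, -0.2]
grip_width: 0.0852
gripper_force: 0.0
p [ 0.1781 -0.5202  0.2309] closing -11.85 linear [13.692  6.667  0.784] q6 -71.6
turn world 4.85 roll units -0.971
```

```bash
python3 -m jog '[{"linear":[0.9,0.44,0],"roll":0},{"linear":[0.9,0.44,0],"roll":0},{"linear":[0.9,0.44,0],"roll":0},{"linear":[0.9,0.44,0],"roll":0},{"linear":[0.9,0.44,0],"roll":0},{"linear":[0.9,0.44,0],"roll":0},{"linear":[0.9,0.44,0],"roll":0},{"linear":[0.9,0.44,0],"roll":0},{"linear":[0.9,0.44,0],"roll":0},{"linear":[0.9,0.44,0],"roll":0},{"linear":[0.9,0.44,0],"roll":0},{"linear":[0,0,0],"roll":0}]' 1; python3 -c "
from h import *
togo(.5516,-.0389,.2,-7)"
```

```text
time_s: 2.1
position: [0.453, -0.1687, 0.2311]
tool_rot: [[0.204, 0.979, 0.001], [0.979, -0.204, 0.002], [0.002, 0.0, -1.0]]
ft_force: [0.2, 0.9, -0.3]
grip_width: 0.0856
gripper_force: 0.0
p [ 0.453  -0.1687  0.2311] closing -11.74 linear [3.677 1.753 0.785] q6 -22.8
turn world 4.74 roll units -0.949
```

```bash
python3 -m jog '[{"linear":[0.74,0.35,0.15],"roll":0},{"linear":[0.74,0.35,0.15],"roll":0},{"linear":[0.74,0.35,0.15],"roll":0},{"linear":[0.74,0.35,0.15],"roll":0},{"linear":[0.74,0.35,0.15],"roll":0},{"linear":[0,0,0],"roll":-0.95},{"linear":[0,0,0],"roll":0},{"linear":[0,0,0],"roll":0}]' 1; python3 - <<'E'
from h import *
togo(.5516,-.0389,.2,-7)
c=optics.calibration("wrist"); im=optics.get_image("wrist"); cv2.imwrite("pics/w1.png",cv2.cvtColor(im,cv2.COLOR_RGB2BGR))
print(c["fov_y"],c["cx"],c["cy"],np.round(c["T"],4).tolist())
E
```

```text
time_s: 2.77
position: [0.5497, -0.0439, 0.201]
tool_rot: [[0.13, 0.992, -0.001], [0.992, -0.13, -0.0], [-0.0, -0.001, -1.0]]
ft_force: [-0.1, -0.9, -0.2]
grip_width: 0.0853
gripper_force: 0.0
p [ 0.5497 -0.0439  0.201 ] closing -7.45 linear [0.131 0.032 0.026] q6 -9.4
turn world 0.45 roll units -0.09
65.70646984690485 282.74082352910534 211.5444706248467 [[0.9917, -0.1227, -0.0397, 0.5599], [-0.129, -0.9428, -0.3073, 0.0341], [0.0003, 0.3099, -0.9508, 0.3415], [0.0, 0.0, 0.0, 1.0]]
```

View pics/w1.png

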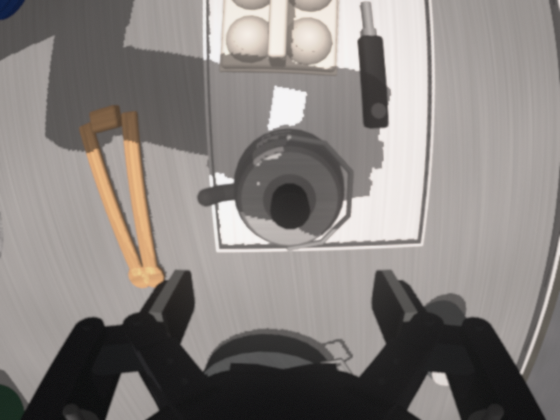

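The wrist view shows the knob at about (290,206), the spout to the left (-x), and the egg handle at (278,30).

```bash
python3 -c "
from h import *
for v in (198,206): print(ray('wrist',290,v,.117).round(4))
print('handle', ray('wrist',278,30,.103), 'ign', ray('wrist',370,70,.025))
togo(.5516,-.0389,.093)"
```

```text
[ 0.557  -0.0295  0.117 ]
[ 0.5563 -0.0355  0.117 ]
handle [0.56436348 0.09280019 0.103     ] ign [0.64967549 0.06380857 0.025     ]
p [ 0.5496 -0.0443  0.2013] closing -7.51 linear [0.141 0.033 2.707] q6 -9.4
```

```bash
python3 -m jog '[{"linear":[0.2,0.09,0.4],"roll":0},{"linear":[0,0,0.5],"roll":0},{"linear":[0,0,0.5],"roll":0},{"linear":[0,0,0.5],"roll":0},{"linear":[0,0,0.4],"roll":0},{"linear":[0,0,0.3],"roll":0},{"linear":[0,0,0.1],"roll":0},{"linear":[0,0,0],"roll":0},{"linear":[0,0,0],"roll":0}]' 1 && python3 -m jog '[{"linear":[0,0,0],"roll":0},{"linear":[0,0,0],"roll":0},{"linear":[0,0,0],"roll":0},{"linear":[0,0,0],"roll":0},{"linear":[0,0,0],"roll":0},{"linear":[0,0,0],"roll":0},{"linear":[0,0,0],"roll":0},{"linear":[0,0,0],"roll":0},{"linear":[0,0,0],"roll":0},{"linear":[0,0,0],"roll":0},{"linear":[0,0,0],"roll":0},{"linear":[0,0,0],"roll":0}]' -1 50
```

```text
time_s: 3.57
position: [0.5547, -0.0369, 0.0941]
tool_rot: [[0.13, 0.992, 0.001], [0.992, -0.13, -0.0], [-0.0, 0.001, -1.0]]
ft_force: [0.1, -0.7, -0.2]
grip_width: 0.0856
gripper_force: 0.0
time_s: 4.57
position: [0.555, -0.0363, 0.0938]
tool_rot: [[0.128, 0.992, 0.002], [0.992, -0.128, -0.0], [-0.0, 0.002, -1.0]]
ft_force: [2.0, -0.4, 5.7]
grip_width: 0.0288
gripper_force: 49.7
```

```bash
python3 -m jog '[{"linear":[0,0,-0.1],"roll":0},{"linear":[0,0,-0.2],"roll":0},{"linear":[0,0,-0.4],"roll":0},{"linear":[0,0,-0.5],"roll":0},{"linear":[0,0,-0.5],"roll":0},{"linear":[0,0,-0.5],"roll":0},{"linear":[0,0,-0.5],"roll":0},{"linear":[0,0,-0.4],"roll":0},{"linear":[0,0,-0.2],"roll":0},{"linear":[0,0,0],"roll":0},{"linear":[0,0,0],"roll":0}]' && python3 -c "
from h import *
togo(.5835,.3489,.24)
s=env.observe();print(s['wrist_torque'])"
```

```text
time_s: 5.48
position: [0.554, -0.0361, 0.2246]
tool_rot: [[0.128, 0.992, -0.001], [0.992, -0.128, 0.0], [0.0, -0.002, -1.0]]
ft_force: [0.2, 0.8, -3.7]
grip_width: 0.0286
gripper_force: 50.0
p [ 0.554  -0.0361  0.2246] closing -7.35 linear [ 9.641 -0.502 -0.383] q6 -8.6
[-0.04338514 -0.02167748 -0.03954452]
```

```bash
python3 -m jog '[{"linear":[0.3,-0.02,-0.05],"roll":0},{"linear":[0.6,-0.03,-0.05],"roll":0},{"linear":[0.9,-0.05,-0.05],"roll":0},{"linear":[0.95,-0.05,0],"roll":0},{"linear":[0.95,-0.05,0],"roll":0},{"linear":[0.95,-0.05,0],"roll":0},{"linear":[0.95,-0.05,0],"roll":0},{"linear":[0.95,-0.05,0],"roll":0},{"linear":[0.95,-0.05,0],"roll":0},{"linear":[0.95,-0.05,0],"roll":0},{"linear":[0.7,-0.05,0],"roll":0},{"linear":[0.4,-0.02,0],"roll":0}]' && python3 -m jog '[{"linear":[0.09,0,0],"roll":0},{"linear":[0,0,0],"roll":0},{"linear":[0,0,0],"roll":0},{"linear":[0,0,0],"roll":0}]' && python3 -c "
from h import *
togo(.5835,.3489,.104)"
```

```text
time_s: 6.48
position: [0.5812, 0.3495, 0.2293]
tool_rot: [[0.125, 0.992, -0.003], [0.992, -0.125, -0.0], [-0.0, -0.003, -1.0]]
ft_force: [-1.2, -0.6, -4.6]
grip_width: 0.0278
gripper_force: 49.9
time_s: 6.82
position: [0.5832, 0.3479, 0.231]
tool_rot: [[0.129, 0.992, -0.001], [0.992, -0.129, -0.001], [-0.001, -0.001, -1.0]]
ft_force: [-1.0, -1.5, -3.2]
grip_width: 0.0282
gripper_force: 49.9
p [0.5832 0.3479 0.231 ] closing -7.41 linear [0.028 0.007 3.175] q6 28.3
```

```bash
python3 -m jog '[{"linear":[0.03,0,0.2],"roll":0},{"linear":[0,0,0.4],"roll":0},{"linear":[0,0,0.5],"roll":0},{"linear":[0,0,0.5],"roll":0},{"linear":[0,0,0.5],"roll":0},{"linear":[0,0,0.4],"roll":0},{"linear":[0,0,0.2],"roll":0},{"linear":[0,0,0.1],"roll":0},{"linear":[0,0,0.1],"roll":0},{"linear":[0,0,0.05],"roll":0},{"linear":[0,0,0.05],"roll":0},{"linear":[0,0,0.05],"roll":0}]' && python3 -m jog '[{"linear":[0,0,0.05],"roll":0},{"linear":[0,0,0.03],"roll":0},{"linear":[0,0,0.03],"roll":0},{"linear":[0,0,0],"roll":0},{"linear":[0,0,0],"roll":0}]'
```

```text
time_s: 7.82
position: [0.5837, 0.3501, 0.11]
tool_rot: [[0.128, 0.992, 0.001], [0.992, -0.128, 0.001], [0.001, 0.001, -1.0]]
ft_force: [-0.5, 0.4, -3.3]
grip_width: 0.0281
gripper_force: 49.8
time_s: 8.23
position: [0.5834, 0.35, 0.105]
tool_rot: [[0.128, 0.992, 0.0], [0.992, -0.128, 0.0], [0.0, 0.0, -1.0]]
ft_force: [-0.4, 0.7, -3.5]
grip_width: 0.0281
gripper_force: 49.8
```

```bash
python3 -m jog '[{"linear":[0,0,0.03],"roll":0},{"linear":[0,0,0.03],"roll":0},{"linear":[0,0,0],"roll":0},{"linear":[0,0,0],"roll":0}]'
```

```text
time_s: 8.57
position: [0.5836, 0.3501, 0.1028]
tool_rot: [[0.128, 0.992, 0.001], [0.992, -0.128, 0.0], [0.0, 0.001, -1.0]]
ft_force: [0.6, -0.5, -1.5]
grip_width: 0.0283
gripper_force: 50.1
```

Partly unloaded, so contact at 0.1028 as predicted. Pressing down slightly more, then releasing.

```bash
python3 -m jog '[{"linear":[0,0,0.02],"roll":0},{"linear":[0,0,0],"roll":0},{"linear":[0,0,0],"roll":0}]' && python3 -m jog '[{"linear":[0,0,0],"roll":0},{"linear":[0,0,0],"roll":0},{"linear":[0,0,0],"roll":0},{"linear":[0,0,0],"roll":0},{"linear":[0,0,0],"roll":0},{"linear":[0,0,0],"roll":0},{"linear":[0,0,0],"roll":0},{"linear":[0,0,0],"roll":0}]' 1 && python3 -m jog '[{"linear":[0,0,-0.2],"roll":0},{"linear":[0,0,-0.5],"roll":0},{"linear":[0,0,-0.7],"roll":0},{"linear":[0,0,-0.7],"roll":0},{"linear":[0,0,-0.5],"roll":0},{"linear":[0,0,0],"roll":0},{"linear":[0,0,0],"roll":0}]' && python3 -c "
from h import *
togo(.5647,.1221,.2,-8)"
```

```text
time_s: 8.82
position: [0.5839, 0.3501, 0.1027]
tool_rot: [[0.128, 0.992, 0.002], [0.992, -0.128, 0.001], [0.001, 0.002, -1.0]]
ft_force: [0.8, -0.1, 5.3]
grip_width: 0.0284
gripper_force: 50.7
time_s: 9.48
position: [0.5834, 0.35, 0.1017]
tool_rot: [[0.128, 0.992, 0.0], [0.992, -0.128, -0.0], [0.0, 0.0, -1.0]]
ft_force: [0.2, 0.5, 0.2]
grip_width: 0.0853
gripper_force: 0.0
time_s: 10.07
position: [0.5836, 0.3502, 0.2073]
tool_rot: [[0.128, 0.992, 0.003], [0.992, -0.128, 0.001], [0.001, 0.002, -1.0]]
ft_force: [-0.5, -0.4, -0.3]
grip_width: 0.0855
gripper_force: 0.0
p [0.5836 0.3502 0.2073] closing -7.35 linear [-5.715  0.26   0.175] q6 28.4
turn world -0.65 roll units 0.129
```

```bash
python3 -m jog '[{"linear":[-0.4,0.03,0],"roll":0},{"linear":[-0.8,0.03,0],"roll":0},{"linear":[-0.9,0.04,0],"roll":0},{"linear":[-0.9,0.04,0],"roll":0},{"linear":[-0.9,0.04,0],"roll":0},{"linear":[-0.8,0.04,0],"roll":0},{"linear":[-0.6,0.03,0],"roll":0},{"linear":[-0.41,0.01,0],"roll":0.13},{"linear":[0,0,0],"roll":0},{"linear":[0,0,0],"roll":0},{"linear":[0,0,0],"roll":0}]' && python3 - <<'E'
from h import *
togo(.5647,.1221,.075,-8)
im=optics.get_image("wrist"); cv2.imwrite("pics/w2.png",cv2.cvtColor(im,cv2.COLOR_RGB2BGR))
im=optics.get_image("top"); cv2.imwrite("pics/t2.png",cv2.resize(cv2.cvtColor(im,cv2.COLOR_RGB2BGR)[100:280,100:340],None,fx=3,fy=3))
E
```

```text
time_s: 10.98
position: [0.5643, 0.1229, 0.2051]
tool_rot: [[0.139, 0.99, -0.001], [0.99, -0.139, 0.0], [0.0, -0.001, -1.0]]
ft_force: [-0.3, 0.0, 0.5]
grip_width: 0.0855
gripper_force: 0.0
p [0.5643 0.1229 0.2051] closing -7.97 linear [-0.019  0.017  3.253] q6 8.5
turn world -0.03 roll units 0.006
```

View pics/w2.png

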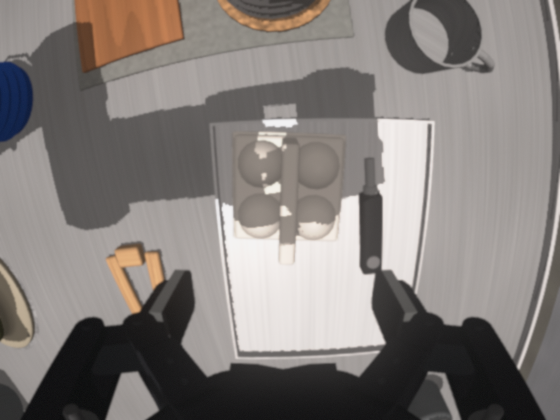

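View pics/t2.png

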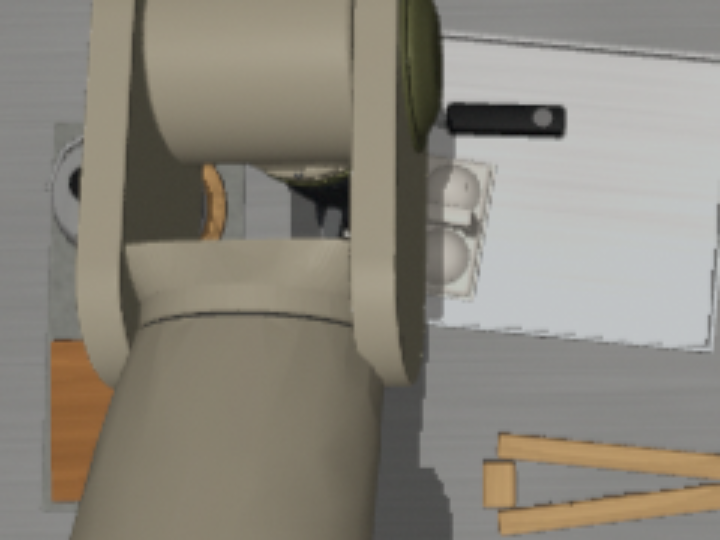

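The wrist view shows the handle running from (291,138) to (287,263), the igniter at (370,230), and the kettle on the cork at the top edge.

```bash
python3 -c "
from h import *
a,b=ray('wrist',291,138,.103),ray('wrist',287,262,.103); print((a+b)/2,np.linalg.norm(a-b),np.degrees(np.arctan2(*(a-b)[1::-1])))"
```

```text
[0.57018863 0.12866297 0.103     ] 0.10178161881307107 80.66445310263879
```

```bash
python3 -m jog '[{"linear":[0.08,0.07,0.4],"roll":0.26},{"linear":[0,0,0.6],"roll":0},{"linear":[0,0,0.6],"roll":0},{"linear":[0,0,0.6],"roll":0},{"linear":[0,0,0.5],"roll":0},{"linear":[0,0,0.35],"roll":0},{"linear":[0,0,0.15],"roll":0},{"linear":[0,0,0],"roll":0},{"linear":[0,0,0],"roll":0}]' 1 && python3 -m jog '[{"linear":[0,0,0],"roll":0},{"linear":[0,0,0],"roll":0},{"linear":[0,0,0],"roll":0},{"linear":[0,0,0],"roll":0},{"linear":[0,0,0],"roll":0},{"linear":[0,0,0],"roll":0},{"linear":[0,0,0],"roll":0},{"linear":[0,0,0],"roll":0},{"linear":[0,0,0],"roll":0},{"linear":[0,0,0],"roll":0},{"linear":[0,0,0],"roll":0},{"linear":[0,0,0],"roll":0}]' -1 50 && python3 -m jog '[{"linear":[0,0,-0.1],"roll":0},{"linear":[0,0,-0.2],"roll":0},{"linear":[0,0,-0.4],"roll":0},{"linear":[0,0,-0.5],"roll":0},{"linear":[0,0,-0.5],"roll":0},{"linear":[0,0,-0.3],"roll":0},{"linear":[0,0,-0.1],"roll":0},{"linear":[0,0,0],"roll":0},{"linear":[0,0,0],"roll":0}]' && python3 -c "
from h import *
togo(.4138,.3578,.16,)"
```

```text
time_s: 11.83
position: [0.568, 0.1255, 0.0782]
tool_rot: [[0.161, 0.987, 0.001], [0.987, -0.161, 0.0], [0.0, 0.001, -1.0]]
ft_force: [-0.2, 0.4, -0.9]
grip_width: 0.0853
gripper_force: 0.0
time_s: 12.83
position: [0.568, 0.1249, 0.0779]
tool_rot: [[0.162, 0.987, 0.001], [0.987, -0.162, -0.0], [0.0, 0.001, -1.0]]
ft_force: [2.8, -0.3, 1.5]
grip_width: 0.0132
gripper_force: 53.8
time_s: 13.58
position: [0.5671, 0.125, 0.161]
tool_rot: [[0.162, 0.987, -0.002], [0.987, -0.162, 0.0], [-0.0, -0.002, -1.0]]
ft_force: [-0.8, 0.5, -4.2]
grip_width: 0.0135
gripper_force: 53.2
p [0.5671 0.125  0.161 ] closing -9.3 linear [ 5.124 -4.723  0.031] q6 10.1
```

```bash
python3 -m jog '[{"linear":[-0.04,-0.25,0],"roll":0},{"linear":[-0.08,-0.5,0],"roll":0},{"linear":[-0.13,-0.8,0],"roll":0},{"linear":[-0.13,-0.8,0],"roll":0},{"linear":[-0.12,-0.7,0],"roll":0},{"linear":[-0.08,-0.48,0],"roll":0},{"linear":[-0.04,-0.25,0],"roll":0}]' && python3 -m jog '[{"linear":[0.3,-0.05,0],"roll":0},{"linear":[0.6,-0.1,0],"roll":0},{"linear":[0.8,-0.13,0],"roll":0},{"linear":[0.8,-0.13,0],"roll":0},{"linear":[0.8,-0.13,0],"roll":0},{"linear":[0.8,-0.13,0],"roll":0},{"linear":[0.75,-0.12,0],"roll":0},{"linear":[0.5,-0.08,0],"roll":0},{"linear":[0.35,-0.06,0],"roll":0},{"linear":[0,0,0],"roll":0},{"linear":[0,0,0],"roll":0},{"linear":[0,0,0],"roll":0}]' && python3 -c "
from h import *
togo(.4138,.3578,.0869)"
```

```text
time_s: 14.17
position: [0.4114, 0.1251, 0.1609]
tool_rot: [[0.161, 0.987, -0.004], [0.987, -0.161, -0.0], [-0.001, -0.004, -1.0]]
ft_force: [-0.7, -0.8, -4.3]
grip_width: 0.0132
gripper_force: 53.1
time_s: 15.17
position: [0.4147, 0.3554, 0.1611]
tool_rot: [[0.162, 0.987, -0.001], [0.987, -0.162, -0.001], [-0.001, -0.001, -1.0]]
ft_force: [-0.7, -0.2, -3.7]
grip_width: 0.0131
gripper_force: 53.1
p [0.4147 0.3554 0.1611] closing -9.32 linear [ 0.058 -0.031  1.855] q6 37.5
```

```bash
python3 -m jog '[{"linear":[0.06,-0.03,0.2],"roll":0},{"linear":[0,0,0.4],"roll":0},{"linear":[0,0,0.4],"roll":0},{"linear":[0,0,0.3],"roll":0},{"linear":[0,0,0.15],"roll":0},{"linear":[0,0,0.1],"roll":0},{"linear":[0,0,0.05],"roll":0},{"linear":[0,0,0.05],"roll":0},{"linear":[0,0,0.05],"roll":0},{"linear":[0,0,0.05],"roll":0},{"linear":[0,0,0],"roll":0},{"linear":[0,0,0],"roll":0}]' && python3 -m jog '[{"linear":[0,0,0.03],"roll":0},{"linear":[0,0,0.03],"roll":0},{"linear":[0,0,0],"roll":0},{"linear":[0,0,0],"roll":0}]'
```

```text
time_s: 16.17
position: [0.4139, 0.3586, 0.0919]
tool_rot: [[0.162, 0.987, 0.0], [0.987, -0.162, 0.0], [0.0, 0.0, -1.0]]
ft_force: [0.2, -0.9, -4.0]
grip_width: 0.0131
gripper_force: 53.1
time_s: 16.5
position: [0.4138, 0.3585, 0.0893]
tool_rot: [[0.162, 0.987, -0.0], [0.987, -0.162, -0.0], [-0.0, -0.0, -1.0]]
ft_force: [-0.9, -0.1, -4.3]
grip_width: 0.0132
gripper_force: 53.1
```

```bash
python3 -m jog '[{"linear":[0,0,0.03],"roll":0},{"linear":[0,0,0.03],"roll":0},{"linear":[0,0,0.02],"roll":0},{"linear":[0,0,0],"roll":0},{"linear":[0,0,0],"roll":0}]'
```

```text
time_s: 16.92
position: [0.4142, 0.3585, 0.0867]
tool_rot: [[0.162, 0.987, 0.001], [0.987, -0.162, 0.0], [0.0, 0.001, -1.0]]
ft_force: [0.8, -2.2, 4.7]
grip_width: 0.0129
gripper_force: 54.2
```

```bash
python3 -m jog '[{"linear":[0,0,0],"roll":0},{"linear":[0,0,0],"roll":0},{"linear":[0,0,0],"roll":0},{"linear":[0,0,0],"roll":0},{"linear":[0,0,0],"roll":0},{"linear":[0,0,0],"roll":0},{"linear":[0,0,0],"roll":0},{"linear":[0,0,0],"roll":0}]' 1 && python3 -m jog '[{"linear":[0,0,-0.2],"roll":0},{"linear":[0,0,-0.5],"roll":0},{"linear":[0,0,-0.7],"roll":0},{"linear":[0,0,-0.7],"roll":0},{"linear":[0,0,-0.7],"roll":0},{"linear":[0,0,-0.3],"roll":0},{"linear":[0,0,0],"roll":0},{"linear":[0,0,0],"roll":0}]' && python3 - <<'E'
from h import *
togo(.651,.066,.2,-2.8)
im=optics.get_image("wrist"); cv2.imwrite("pics/w3.png",cv2.cvtColor(im,cv2.COLOR_RGB2BGR))
E
```

```text
time_s: 17.58
position: [0.4138, 0.3585, 0.0861]
tool_rot: [[0.162, 0.987, -0.0], [0.987, -0.162, 0.0], [-0.0, -0.0, -1.0]]
ft_force: [-0.4, -0.7, 0.1]
grip_width: 0.0856
gripper_force: 0.0
time_s: 18.25
position: [0.4137, 0.3585, 0.2104]
tool_rot: [[0.162, 0.987, 0.001], [0.987, -0.162, 0.0], [0.001, 0.001, -1.0]]
ft_force: [0.3, 0.5, -1.1]
grip_width: 0.0855
gripper_force: 0.0
p [0.4137 0.3585 0.2104] closing -9.3 linear [-6.258  7.035  0.262] q6 37.8
turn world 6.5 roll units -1.3
```

View pics/w3.png

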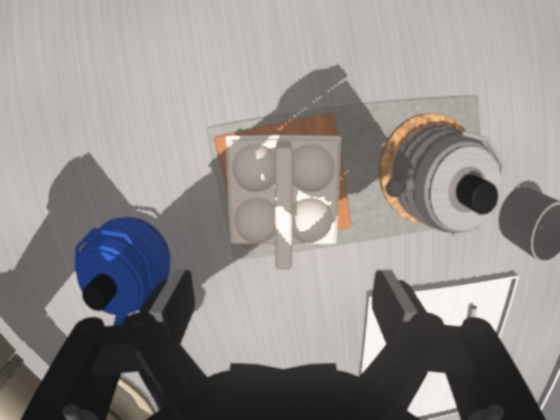

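The wrist view shows the egg handle from (284,142) to (285,268), board corners at (216,138), (334,115) and (351,228), and the knob top near (484,195).

```bash
python3 -c "
from h import *
P=lambda u,v,z:ray('wrist',u,v,z)
a,b=P(284,142,.112),P(285,268,.112); print('egg',(a+b)/2,np.linalg.norm(a-b))
a,b=P(216,138,.012),P(351,228,.012); print('board',(a+b)/2,np.linalg.norm(a-b),P(334,115,.012))
print('knob',P(484,195,.126)); 
for p in ((381,168),(408,125),(433,113),(388,195),(410,222)): print(np.round(P(*p,.012),3), np.linalg.norm(P(*p,.012)[:2]-[.5835,.349]).round(4),np.linalg.norm(P(*p,.012)[:2]-[.5885,.355]).round(4))
"
```

```text
egg [0.41550603 0.3612625  0.112     ] 0.10232331292105191
board [0.4169954  0.35686791 0.012     ] 0.17815840004602657 [0.47760187 0.4219844  0.012     ]
knob [0.57936423 0.35135961 0.126     ]
[0.522 0.359 0.012] 0.0625 0.0669
[0.558 0.402 0.012] 0.0592 0.0564
[0.59  0.413 0.012] 0.0642 0.0579
[0.527 0.327 0.012] 0.0601 0.0671
[0.553 0.291 0.012] 0.066 0.0737
```

```bash
python3 -m jog '[{"linear":[0,0,0],"roll":-0.65},{"linear":[0,0,0],"roll":-0.65},{"linear":[-0.4,0.36,0],"roll":0},{"linear":[-0.75,0.68,0],"roll":0},{"linear":[-0.75,0.68,0],"roll":0},{"linear":[-0.75,0.68,0],"roll":0},{"linear":[-0.75,0.68,0],"roll":0},{"linear":[-0.75,0.68,0],"roll":0},{"linear":[-0.75,0.68,0],"roll":0},{"linear":[-0.75,0.68,0],"roll":0},{"linear":[-0.75,0.68,0],"roll":0},{"linear":[-0.6,0.48,0],"roll":0}]' && python3 -m jog '[{"linear":[0,0,0.5],"roll":0},{"linear":[0,0,0.5],"roll":0},{"linear":[0,0,0.3],"roll":0},{"linear":[0,0,0],"roll":0},{"linear":[0,0,0],"roll":0}]' && python3 - <<'E'
from h import *
togo(.651,.066,.008,-2.8)
im=optics.get_image("wrist"); cv2.imwrite("pics/w4.png",cv2.cvtColor(im,cv2.COLOR_RGB2BGR))
E
```

```text
time_s: 19.3
position: [0.6521, 0.0638, 0.2078]
tool_rot: [[0.05, 0.999, -0.003], [0.999, -0.05, -0.0], [-0.0, -0.003, -1.0]]
ft_force: [0.8, -0.3, -0.7]
grip_width: 0.0853
gripper_force: 0.0
time_s: 19.72
position: [0.6505, 0.0666, 0.1567]
tool_rot: [[0.049, 0.999, -0.003], [0.999, -0.049, 0.0], [0.0, -0.003, -1.0]]
ft_force: [1.0, 0.3, 0.5]
grip_width: 0.0856
gripper_force: 0.0
p [0.6505 0.0666 0.1567] closing -2.8 linear [-0.014  0.024  3.718] q6 -1.7
turn world 0.0 roll units -0.001
```

View pics/w4.png

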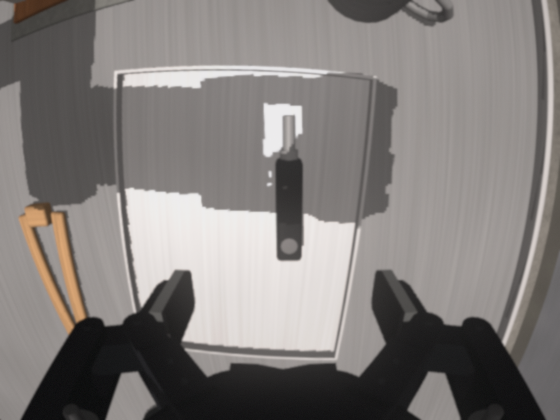

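The igniter handle runs from (289,157) to (289,260), aligned with the fingers.

```bash
python3 -c "
from h import *
a,b=ray('wrist',289,157,.025),ray('wrist',289,260,.025); print(a+.375*(b-a),np.linalg.norm(a-b),np.degrees(np.arctan2(*(a-b)[1::-1])))"
```

```text
[0.65675427 0.06833507 0.025     ] 0.0962783160988188 87.58144941722135
```

```bash
python3 -m jog '[{"linear":[0,0.04,0.4],"roll":0},{"linear":[0,0,0.6],"roll":0},{"linear":[0,0,0.6],"roll":0},{"linear":[0,0,0.6],"roll":0},{"linear":[0,0,0.6],"roll":0},{"linear":[0,0,0.4],"roll":0},{"linear":[0,0,0.25],"roll":0},{"linear":[0,0,0.15],"roll":0},{"linear":[0,0,0.06],"roll":0},{"linear":[0,0,0],"roll":0},{"linear":[0,0,0],"roll":0}]' 1
```

```text
time_s: 20.68
position: [0.6533, 0.0665, 0.0129]
tool_rot: [[0.049, 0.999, 0.002], [0.999, -0.049, -0.0], [-0.0, 0.002, -1.0]]
ft_force: [0.1, 0.0, -0.4]
grip_width: 0.0856
gripper_force: 0.0
```

```bash
python3 -m jog '[{"linear":[0,0,0.06],"roll":0},{"linear":[0,0,0.06],"roll":0},{"linear":[0,0,0],"roll":0}]' 1 && python3 -m jog '[{"linear":[0,0,0],"roll":0},{"linear":[0,0,0],"roll":0},{"linear":[0,0,0],"roll":0},{"linear":[0,0,0],"roll":0},{"linear":[0,0,0],"roll":0},{"linear":[0,0,0],"roll":0},{"linear":[0,0,0],"roll":0},{"linear":[0,0,0],"roll":0},{"linear":[0,0,0],"roll":0},{"linear":[0,0,0],"roll":0},{"linear":[0,0,0],"roll":0},{"linear":[0,0,0],"roll":0}]' -1 40 && python3 -m jog '[{"linear":[0,0,-0.1],"roll":0},{"linear":[0,0,-0.3],"roll":0},{"linear":[0,0,-0.6],"roll":0},{"linear":[0,0,-0.8],"roll":0},{"linear":[0,0,-0.8],"roll":0},{"linear":[0,0,-0.6],"roll":0},{"linear":[0,0,-0.3],"roll":0},{"linear":[0,0,0],"roll":0},{"linear":[0,0,0],"roll":0}]' && python3 -c "
from h import *
togo(.487,-.3375,.15)"
```

```text
time_s: 20.93
position: [0.6525, 0.0665, 0.0068]
tool_rot: [[0.049, 0.999, -0.0], [0.999, -0.049, 0.0], [0.0, -0.0, -1.0]]
ft_force: [0.1, -0.5, -0.4]
grip_width: 0.0855
gripper_force: 0.0
time_s: 21.93
position: [0.6528, 0.0665, 0.0072]
tool_rot: [[0.049, 0.999, 0.001], [0.999, -0.049, -0.0], [-0.0, 0.001, -1.0]]
ft_force: [0.8, -0.3, 4.4]
grip_width: 0.023
gripper_force: 40.8
time_s: 22.68
position: [0.6524, 0.0665, 0.1472]
tool_rot: [[0.049, 0.999, 0.0], [0.999, -0.049, -0.0], [-0.0, 0.0, -1.0]]
ft_force: [-0.5, -0.2, -1.5]
grip_width: 0.0231
gripper_force: 40.3
p [0.6524 0.0665 0.1472] closing -2.8 linear [-10.291  -3.636  -0.07 ] q6 -1.7
```

```bash
python3 -m jog '[{"linear":[-0.5,-0.17,0],"roll":0},{"linear":[-0.8,-0.28,0],"roll":0},{"linear":[-0.95,-0.33,0],"roll":0},{"linear":[-0.95,-0.33,0],"roll":0},{"linear":[-0.95,-0.33,0],"roll":0},{"linear":[-0.95,-0.33,0],"roll":0},{"linear":[-0.95,-0.33,0],"roll":0},{"linear":[-0.95,-0.33,0],"roll":0},{"linear":[-0.95,-0.33,0],"roll":0},{"linear":[-0.95,-0.33,0],"roll":0},{"linear":[-0.8,-0.3,0],"roll":0},{"linear":[-0.4,-0.2,0],"roll":0}]' && python3 -m jog '[{"linear":[-0.19,-0.08,0],"roll":0},{"linear":[0,0,0],"roll":0},{"linear":[0,0,0],"roll":0},{"linear":[0,0,0],"roll":0}]' && python3 - <<'E'
from h import *
togo(.487,-.3375,.012)
im=optics.get_image("wrist"); cv2.imwrite("pics/w5.png",cv2.cvtColor(im,cv2.COLOR_RGB2BGR))
im=optics.get_image("top"); cv2.imwrite("pics/t5.png",cv2.resize(cv2.cvtColor(im,cv2.COLOR_RGB2BGR)[60:260,90:350],None,fx=3,fy=3))
E
```

```text
time_s: 23.68
position: [0.4872, -0.3331, 0.1451]
tool_rot: [[0.052, 0.999, -0.002], [0.999, -0.052, 0.002], [0.001, -0.003, -1.0]]
ft_force: [-0.2, 0.4, -0.9]
grip_width: 0.023
gripper_force: 40.3
time_s: 24.02
position: [0.4864, -0.336, 0.1465]
tool_rot: [[0.047, 0.999, -0.001], [0.999, -0.047, 0.001], [0.001, -0.001, -1.0]]
ft_force: [-0.1, -0.1, -0.7]
grip_width: 0.0231
gripper_force: 40.3
p [ 0.4864 -0.336   0.1465] closing -2.72 linear [-0.041  0.019  3.363] q6 -43.4
```

View pics/w5.png

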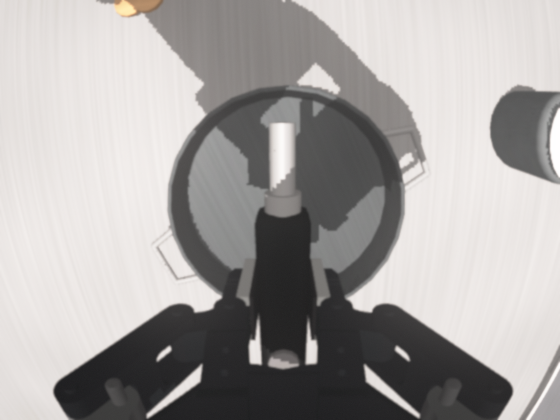

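View pics/t5.png

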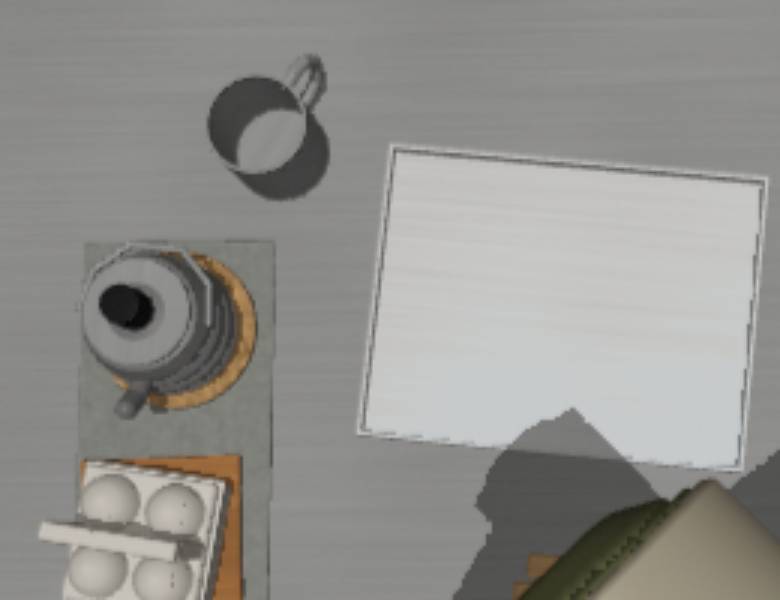

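The pan rim spans (170,198) to (404,190) with its top at (285,86). The kettle and egg holder stand well on their spots in the top view.

```bash
python3 -c "
from h import *
p=np.array([ray('wrist',u,v,.042)[:2] for u,v in((170,198),(404,190),(285,86),(200,125),(378,128))])
from scipy.optimize import least_squares as L
r=L(lambda c:np.linalg.norm(p-c,axis=1)-.1,[.487,-.338]);print(r.x,r.fun)
print('knob top',ray('top',90+127/3,60+303/3,.126), 'handle', ray('top',90+111/3,60+540/3,.112))"
python3 -m jog '[{"linear":[-0.04,0.02,0.4],"roll":0},{"linear":[0,0,0.6],"roll":0},{"linear":[0,0,0.6],"roll":0},{"linear":[0,0,0.5],"roll":0},{"linear":[0,0,0.4],"roll":0},{"linear":[0,0,0.3],"roll":0},{"linear":[0,0,0.2],"roll":0},{"linear":[0,0,0.1],"roll":0},{"linear":[0,0,0.05],"roll":0},{"linear":[0,0,0.05],"roll":0},{"linear":[0,0,0],"roll":0},{"linear":[0,0,0],"roll":0}]'
```

```text
[ 0.49055289 -0.34173481] [-0.0026447  -0.00259713  0.00162827 -0.0003804  -0.00043306]
knob top [0.58114271 0.34069326 0.126     ] handle [0.41154454 0.35404936 0.112     ]
time_s: 25.12
position: [0.4868, -0.3392, 0.0195]
tool_rot: [[0.049, 0.999, 0.001], [0.999, -0.049, -0.001], [-0.001, 0.001, -1.0]]
ft_force: [-0.3, -0.2, -2.1]
grip_width: 0.023
gripper_force: 40.3
```

```bash
python3 -m jog '[{"linear":[0,0,0.08],"roll":0},{"linear":[0,0,0.06],"roll":0},{"linear":[0,0,0.05],"roll":0},{"linear":[0,0,0.04],"roll":0},{"linear":[0,0,0.02],"roll":0},{"linear":[0,0,0.02],"roll":0},{"linear":[0,0,0],"roll":0},{"linear":[0,0,0],"roll":0}]'
```

```text
time_s: 25.78
position: [0.4865, -0.3391, 0.0092]
tool_rot: [[0.049, 0.999, 0.0], [0.999, -0.049, -0.0], [-0.0, 0.0, -1.0]]
ft_force: [-3.9, 1.7, 10.0]
grip_width: 0.0232
gripper_force: 41.6
```

```bash
python3 -m jog '[{"linear":[0,0,0],"roll":0},{"linear":[0,0,0],"roll":0},{"linear":[0,0,0],"roll":0},{"linear":[0,0,0],"roll":0},{"linear":[0,0,0],"roll":0},{"linear":[0,0,0],"roll":0},{"linear":[0,0,0],"roll":0},{"linear":[0,0,0],"roll":0}]' 1 && python3 -m jog '[{"linear":[0,0,-0.2],"roll":0},{"linear":[0,0,-0.5],"roll":0},{"linear":[0,0,-0.8],"roll":0},{"linear":[0,0,-0.9],"roll":0},{"linear":[0,0,-0.9],"roll":0},{"linear":[0,0,-0.8],"roll":0},{"linear":[0,0,-0.6],"roll":0},{"linear":[0,0,-0.3],"roll":0},{"linear":[0,0,0],"roll":0},{"linear":[0,0,0],"roll":0}]' && python3 - <<'E'
from h import *
togo(.5836,.3500,.22,-7.4)
im=optics.get_image("wrist"); cv2.imwrite("pics/w6.png",cv2.cvtColor(im,cv2.COLOR_RGB2BGR))
E
```

```text
time_s: 26.45
position: [0.4866, -0.3391, 0.0081]
tool_rot: [[0.049, 0.999, -0.0], [0.999, -0.049, 0.0], [0.0, -0.0, -1.0]]
ft_force: [0.1, -0.1, -0.5]
grip_width: 0.0854
gripper_force: 0.0
time_s: 27.28
position: [0.4865, -0.339, 0.2084]
tool_rot: [[0.049, 0.999, 0.001], [0.999, -0.049, -0.001], [-0.001, 0.001, -1.0]]
ft_force: [0.6, 0.8, -1.0]
grip_width: 0.0853
gripper_force: 0.0
p [ 0.4865 -0.339   0.2084] closing -2.8 linear [17.322  1.583 -0.298] q6 -43.5
turn world -4.6 roll units 0.92
```

View pics/w6.png

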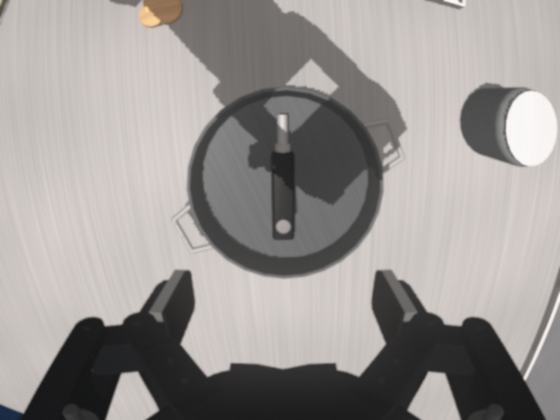

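The igniter lies flat at the centre of the pan, around (283,190). Going back for the kettle.

```bash
python3 -m jog '[{"linear":[0.5,0.05,0],"roll":0},{"linear":[0.9,0.08,0],"roll":0},{"linear":[0.95,0.09,0],"roll":0},{"linear":[0.95,0.09,0],"roll":0},{"linear":[0.95,0.09,0],"roll":0},{"linear":[0.95,0.09,0],"roll":0},{"linear":[0.95,0.09,0],"roll":0},{"linear":[0.95,0.09,0],"roll":0},{"linear":[0.95,0.09,0],"roll":0}]' && python3 -m jog '[{"linear":[0.95,0.09,0],"roll":0},{"linear":[0.95,0.09,0],"roll":0},{"linear":[0.95,0.09,0],"roll":0},{"linear":[0.95,0.09,0],"roll":0},{"linear":[0.95,0.09,0],"roll":0},{"linear":[0.95,0.09,0],"roll":0},{"linear":[0.95,0.09,0],"roll":0},{"linear":[0.95,0.09,0],"roll":0},{"linear":[0.8,0.07,0],"roll":0},{"linear":[0.5,0.05,0],"roll":0},{"linear":[0,0,0],"roll":0.92},{"linear":[0,0,0],"roll":0}]' && python3 -c "
from h import *
togo(.5836,.3500,.1022,-7.4)"
```

```text
time_s: 28.08
position: [0.5321, -0.017, 0.2067]
tool_rot: [[0.049, 0.999, -0.003], [0.999, -0.049, 0.001], [0.001, -0.003, -1.0]]
ft_force: [0.9, -0.4, -0.3]
grip_width: 0.0851
gripper_force: 0.0
time_s: 29.08
position: [0.583, 0.336, 0.2057]
tool_rot: [[0.13, 0.992, -0.003], [0.992, -0.13, -0.001], [-0.002, -0.003, -1.0]]
ft_force: [-0.4, -0.2, -0.5]
grip_width: 0.0854
gripper_force: 0.0
p [0.583  0.336  0.2057] closing -7.46 linear [ 0.352 -0.022  2.588] q6 27.4
turn world 0.06 roll units -0.011
```

```bash
python3 -m jog '[{"linear":[0.34,-0.02,0],"roll":0},{"linear":[0,0,0.2],"roll":0},{"linear":[0,0,0.5],"roll":0},{"linear":[0,0,0.5],"roll":0},{"linear":[0,0,0.5],"roll":0},{"linear":[0,0,0.4],"roll":0},{"linear":[0,0,0.3],"roll":0},{"linear":[0,0,0.15],"roll":0},{"linear":[0,0,0],"roll":0},{"linear":[0,0,0],"roll":0},{"linear":[0,0,0],"roll":0}]' 1 && python3 -c "
from h import *
togo(.5836,.3500,.1022,-7.4)"
```

```text
time_s: 30.0
position: [0.585, 0.3484, 0.1069]
tool_rot: [[0.129, 0.992, 0.001], [0.992, -0.129, 0.0], [0.001, 0.001, -1.0]]
ft_force: [0.8, -0.9, 0.4]
grip_width: 0.0858
gripper_force: 0.0
p [0.585  0.3484 0.1069] closing -7.4 linear [ 0.035 -0.04   0.118] q6 28.2
turn world -0.0 roll units 0.0
```

```bash
python3 -m jog '[{"linear":[0.04,-0.04,0.05],"roll":0},{"linear":[0,0,0.06],"roll":0},{"linear":[0,0,0],"roll":0}]' 1 && python3 -m jog '[{"linear":[0,0,0],"roll":0},{"linear":[0,0,0],"roll":0},{"linear":[0,0,0],"roll":0},{"linear":[0,0,0],"roll":0},{"linear":[0,0,0],"roll":0},{"linear":[0,0,0],"roll":0},{"linear":[0,0,0],"roll":0},{"linear":[0,0,0],"roll":0},{"linear":[0,0,0],"roll":0},{"linear":[0,0,0],"roll":0},{"linear":[0,0,0],"roll":0},{"linear":[0,0,0],"roll":0}]' -1 50 && python3 -m jog '[{"linear":[0,0,-0.1],"roll":0},{"linear":[0,0,-0.2],"roll":0},{"linear":[0,0,-0.4],"roll":0},{"linear":[0,0,-0.5],"roll":0},{"linear":[0,0,-0.4],"roll":0},{"linear":[0,0,-0.2],"roll":0},{"linear":[0,0,0],"roll":0},{"linear":[0,0,0],"roll":0}]' && python3 -c "
from h import *
togo(.5545,-.0365,.16,-7.4)"
```

```text
time_s: 30.25
position: [0.583, 0.3505, 0.1015]
tool_rot: [[0.128, 0.992, -0.0], [0.992, -0.128, -0.0], [-0.0, -0.0, -1.0]]
ft_force: [-0.4, -0.2, -0.7]
grip_width: 0.0856
gripper_force: 0.0
time_s: 31.25
position: [0.5836, 0.3504, 0.102]
tool_rot: [[0.129, 0.992, 0.001], [0.992, -0.129, 0.0], [0.0, 0.001, -1.0]]
ft_force: [3.3, -0.2, 3.3]
grip_width: 0.0283
gripper_force: 49.7
time_s: 31.92
position: [0.5828, 0.3503, 0.1731]
tool_rot: [[0.129, 0.992, -0.001], [0.992, -0.129, -0.0], [-0.001, -0.001, -1.0]]
ft_force: [-0.2, 0.1, -4.6]
grip_width: 0.0283
gripper_force: 49.9
p [0.5828 0.3503 0.1731] closing -7.39 linear [-9.681  0.544  0.332] q6 28.5
turn world -0.01 roll units 0.001
```

```bash
python3 -m jog '[{"linear":[-0.3,0.02,0],"roll":0},{"linear":[-0.6,0.03,0],"roll":0},{"linear":[-0.9,0.05,0],"roll":0},{"linear":[-0.95,0.05,0],"roll":0},{"linear":[-0.95,0.05,0],"roll":0},{"linear":[-0.95,0.05,0],"roll":0},{"linear":[-0.95,0.05,0],"roll":0},{"linear":[-0.95,0.05,0],"roll":0},{"linear":[-0.95,0.06,0],"roll":0},{"linear":[-0.95,0.06,0],"roll":0},{"linear":[-0.7,0.05,0],"roll":0},{"linear":[-0.4,0.02,0],"roll":0}]' && python3 -m jog '[{"linear":[-0.13,0,0],"roll":0},{"linear":[0,0,0],"roll":0},{"linear":[0,0,0],"roll":0},{"linear":[0,0,0],"roll":0}]' && python3 -c "
from h import *
togo(.5545,-.0365,.093,-7.4)"
```

```text
time_s: 32.92
position: [0.5541, -0.0349, 0.1727]
tool_rot: [[0.132, 0.991, -0.002], [0.991, -0.132, -0.0], [-0.001, -0.002, -1.0]]
ft_force: [-0.1, 1.2, -3.7]
grip_width: 0.029
gripper_force: 49.9
time_s: 33.25
position: [0.5545, -0.0353, 0.1734]
tool_rot: [[0.128, 0.992, -0.001], [0.992, -0.128, 0.001], [0.0, -0.001, -1.0]]
ft_force: [0.9, 0.2, -3.8]
grip_width: 0.0283
gripper_force: 50.0
p [ 0.5545 -0.0353  0.1734] closing -7.34 linear [-0.031  0.005  2.011] q6 -8.5
turn world -0.06 roll units 0.012
```

```bash
python3 -m jog '[{"linear":[-0.03,0,0.2],"roll":0},{"linear":[0,0,0.4],"roll":0},{"linear":[0,0,0.45],"roll":0},{"linear":[0,0,0.35],"roll":0},{"linear":[0,0,0.2],"roll":0},{"linear":[0,0,0.1],"roll":0},{"linear":[0,0,0.06],"roll":0},{"linear":[0,0,0.05],"roll":0},{"linear":[0,0,0.05],"roll":0},{"linear":[0,0,0.03],"roll":0},{"linear":[0,0,0],"roll":0},{"linear":[0,0,0],"roll":0}]' && python3 -m jog '[{"linear":[0,0,0.03],"roll":0},{"linear":[0,0,0.03],"roll":0},{"linear":[0,0,0],"roll":0},{"linear":[0,0,0],"roll":0}]'
```

```text
time_s: 34.25
position: [0.5547, -0.0376, 0.0984]
tool_rot: [[0.129, 0.992, 0.0], [0.992, -0.129, -0.0], [-0.0, 0.0, -1.0]]
ft_force: [0.8, 0.5, -3.7]
grip_width: 0.0282
gripper_force: 49.8
time_s: 34.58
position: [0.5546, -0.0376, 0.0957]
tool_rot: [[0.129, 0.992, -0.0], [0.992, -0.129, 0.0], [-0.0, -0.0, -1.0]]
ft_force: [-0.0, 0.6, -2.9]
grip_width: 0.0284
gripper_force: 49.8
```

```bash
python3 -m jog '[{"linear":[0,0,0.03],"roll":0},{"linear":[0,0,0.03],"roll":0},{"linear":[0,0,0],"roll":0},{"linear":[0,0,0],"roll":0},{"linear":[0,0,0],"roll":0}]'
```

```text
time_s: 35.0
position: [0.5546, -0.0376, 0.0933]
tool_rot: [[0.129, 0.992, 0.0], [0.992, -0.129, 0.0], [0.0, 0.0, -1.0]]
ft_force: [0.1, 0.1, -3.7]
grip_width: 0.0281
gripper_force: 49.8
```

```bash
python3 -m jog '[{"linear":[0,0,0.02],"roll":0},{"linear":[0,0,0.02],"roll":0},{"linear":[0,0,0],"roll":0},{"linear":[0,0,0],"roll":0},{"linear":[0,0,0],"roll":0}]'
```

```text
time_s: 35.42
position: [0.5552, -0.0377, 0.0927]
tool_rot: [[0.129, 0.992, 0.002], [0.992, -0.129, -0.001], [-0.0, 0.002, -1.0]]
ft_force: [0.5, -0.1, 6.1]
grip_width: 0.0286
gripper_force: 50.7
```

```bash
python3 -m jog '[{"linear":[0,0,0],"roll":0},{"linear":[0,0,0],"roll":0},{"linear":[0,0,0],"roll":0},{"linear":[0,0,0],"roll":0},{"linear":[0,0,0],"roll":0},{"linear":[0,0,0],"roll":0},{"linear":[0,0,0],"roll":0},{"linear":[0,0,0],"roll":0}]' 1 && python3 -m jog '[{"linear":[0,0,-0.2],"roll":0},{"linear":[0,0,-0.5],"roll":0},{"linear":[0,0,-0.7],"roll":0},{"linear":[0,0,-0.7],"roll":0},{"linear":[0,0,-0.5],"roll":0},{"linear":[0,0,0],"roll":0.38},{"linear":[0,0,0],"roll":0},{"linear":[0,0,0],"roll":0}]' && python3 -c "
from h import *
togo(.4138,.3585,.2,-9.3)"
```

```text
time_s: 36.08
position: [0.5546, -0.0376, 0.0917]
tool_rot: [[0.129, 0.992, -0.0], [0.992, -0.129, 0.0], [0.0, -0.0, -1.0]]
ft_force: [-0.1, 1.1, -0.7]
grip_width: 0.0855
gripper_force: 0.0
time_s: 36.75
position: [0.5544, -0.0375, 0.1959]
tool_rot: [[0.161, 0.987, -0.0], [0.987, -0.161, 0.0], [0.0, -0.0, -1.0]]
ft_force: [0.2, 0.1, 0.5]
grip_width: 0.0853
gripper_force: 0.0
p [ 0.5544 -0.0375  0.1959] closing -9.26 linear [ 9.205 -5.062 -0.102] q6 -6.8
turn world -0.04 roll units 0.008
```

```bash
python3 -m jog '[{"linear":[0.5,-0.28,0],"roll":0},{"linear":[0.85,-0.46,0],"roll":0},{"linear":[0.85,-0.47,0],"roll":0},{"linear":[0.85,-0.47,0],"roll":0},{"linear":[0.85,-0.47,0],"roll":0},{"linear":[0.85,-0.47,0],"roll":0},{"linear":[0.85,-0.47,0],"roll":0},{"linear":[0.85,-0.47,0],"roll":0},{"linear":[0.85,-0.47,0],"roll":0},{"linear":[0.85,-0.47,0],"roll":0},{"linear":[0.7,-0.36,0],"roll":0},{"linear":[0.36,-0.2,0],"roll":0}]' && python3 -m jog '[{"linear":[0,0,0.2],"roll":0},{"linear":[0,0,0.4],"roll":0},{"linear":[0,0,0.3],"roll":0},{"linear":[0,0,0],"roll":0},{"linear":[0,0,0],"roll":0},{"linear":[0,0,0],"roll":0}]' && python3 -c "
from h import *
togo(.4138,.3585,.0865,-9.3)"
```

```text
time_s: 37.75
position: [0.4125, 0.3615, 0.195]
tool_rot: [[0.158, 0.987, -0.002], [0.987, -0.158, -0.0], [-0.0, -0.002, -1.0]]
ft_force: [-0.0, -0.7, -0.2]
grip_width: 0.0852
gripper_force: 0.0
time_s: 38.25
position: [0.4149, 0.3583, 0.1601]
tool_rot: [[0.162, 0.987, 0.0], [0.987, -0.162, 0.0], [0.0, 0.0, -1.0]]
ft_force: [-0.1, 0.6, 0.8]
grip_width: 0.0853
gripper_force: 0.0
p [0.4149 0.3583 0.1601] closing -9.33 linear [-0.    -0.028  1.839] q6 37.8
turn world 0.03 roll units -0.006
```

```bash
python3 -m jog '[{"linear":[0,-0.03,0.3],"roll":0},{"linear":[0,0,0.5],"roll":0},{"linear":[0,0,0.5],"roll":0},{"linear":[0,0,0.35],"roll":0},{"linear":[0,0,0.17],"roll":0},{"linear":[0,0,0],"roll":0},{"linear":[0,0,0],"roll":0},{"linear":[0,0,0],"roll":0}]' 1 && python3 -m jog '[{"linear":[0,0,0],"roll":0},{"linear":[0,0,0],"roll":0},{"linear":[0,0,0],"roll":0},{"linear":[0,0,0],"roll":0},{"linear":[0,0,0],"roll":0},{"linear":[0,0,0],"roll":0},{"linear":[0,0,0],"roll":0},{"linear":[0,0,0],"roll":0},{"linear":[0,0,0],"roll":0},{"linear":[0,0,0],"roll":0},{"linear":[0,0,0],"roll":0},{"linear":[0,0,0],"roll":0}]' -1 50 && python3 -m jog '[{"linear":[0,0,-0.1],"roll":0},{"linear":[0,0,-0.2],"roll":0},{"linear":[0,0,-0.4],"roll":0},{"linear":[0,0,-0.5],"roll":0},{"linear":[0,0,-0.4],"roll":0},{"linear":[0,0,-0.2],"roll":0},{"linear":[0,0,0],"roll":0},{"linear":[0,0,0],"roll":0}]' && python3 -c "
from h import *
togo(.5676,.125,.16,-9.3)"
```

```text
time_s: 38.92
position: [0.4139, 0.3592, 0.0881]
tool_rot: [[0.162, 0.987, 0.002], [0.987, -0.162, 0.001], [0.001, 0.002, -1.0]]
ft_force: [-0.8, -0.0, 0.1]
grip_width: 0.0856
gripper_force: 0.0
time_s: 39.92
position: [0.4134, 0.3589, 0.087]
tool_rot: [[0.162, 0.987, 0.0], [0.987, -0.162, 0.0], [0.0, 0.0, -1.0]]
ft_force: [1.7, -0.3, 0.0]
grip_width: 0.0131
gripper_force: 53.5
time_s: 40.58
position: [0.4129, 0.3588, 0.1586]
tool_rot: [[0.162, 0.987, -0.001], [0.987, -0.162, -0.0], [-0.0, -0.001, -1.0]]
ft_force: [0.1, -1.0, -3.6]
grip_width: 0.0132
gripper_force: 53.1
p [0.4129 0.3588 0.1586] closing -9.3 linear [-5.142  4.762 -0.035] q6 37.9
turn world 0.0 roll units -0.0
```

```bash
python3 -m jog '[{"linear":[-0.2,0.19,0],"roll":0},{"linear":[-0.4,0.37,0],"roll":0},{"linear":[-0.55,0.51,0],"roll":0},{"linear":[-0.58,0.53,0],"roll":0},{"linear":[-0.58,0.53,0],"roll":0},{"linear":[-0.58,0.53,0],"roll":0},{"linear":[-0.58,0.53,0],"roll":0},{"linear":[-0.58,0.54,0],"roll":0},{"linear":[-0.5,0.48,0],"roll":0},{"linear":[-0.4,0.37,0],"roll":0},{"linear":[-0.19,0.18,0],"roll":0},{"linear":[0,0,0],"roll":0}]' && python3 -m jog '[{"linear":[0,0,0],"roll":0},{"linear":[0,0,0],"roll":0}]' && python3 -c "
from h import *
togo(.5676,.125,.078,-9.3)"
```

```text
time_s: 41.58
position: [0.5686, 0.1229, 0.1577]
tool_rot: [[0.164, 0.986, -0.002], [0.986, -0.164, -0.0], [-0.001, -0.002, -1.0]]
ft_force: [0.5, 1.4, -3.5]
grip_width: 0.0132
gripper_force: 53.1
time_s: 41.75
position: [0.5671, 0.1259, 0.1585]
tool_rot: [[0.161, 0.987, -0.001], [0.987, -0.161, 0.0], [0.0, -0.001, -1.0]]
ft_force: [-0.4, -0.0, -3.8]
grip_width: 0.0131
gripper_force: 53.1
p [0.5671 0.1259 0.1585] closing -9.26 linear [-0.022  0.018  2.012] q6 10.1
turn world -0.04 roll units 0.008
```

```bash
python3 -m jog '[{"linear":[-0.02,0.02,0.2],"roll":0},{"linear":[0,0,0.4],"roll":0},{"linear":[0,0,0.45],"roll":0},{"linear":[0,0,0.35],"roll":0},{"linear":[0,0,0.2],"roll":0},{"linear":[0,0,0.1],"roll":0},{"linear":[0,0,0.06],"roll":0},{"linear":[0,0,0.05],"roll":0},{"linear":[0,0,0.05],"roll":0},{"linear":[0,0,0.03],"roll":0},{"linear":[0,0,0],"roll":0},{"linear":[0,0,0],"roll":0}]' && python3 -m jog '[{"linear":[0,0,0.03],"roll":0},{"linear":[0,0,0.03],"roll":0},{"linear":[0,0,0],"roll":0},{"linear":[0,0,0],"roll":0}]'
```

```text
time_s: 42.75
position: [0.5687, 0.1243, 0.0836]
tool_rot: [[0.162, 0.987, 0.0], [0.987, -0.162, 0.0], [0.0, 0.0, -1.0]]
ft_force: [-0.7, 0.4, -4.1]
grip_width: 0.0131
gripper_force: 53.0
time_s: 43.08
position: [0.5685, 0.1243, 0.0809]
tool_rot: [[0.162, 0.987, -0.0], [0.987, -0.162, -0.0], [-0.0, -0.0, -1.0]]
ft_force: [0.2, 0.1, -3.7]
grip_width: 0.0129
gripper_force: 53.0
```

```bash
python3 -m jog '[{"linear":[0,0,0.03],"roll":0},{"linear":[0,0,0.03],"roll":0},{"linear":[0,0,0.02],"roll":0},{"linear":[0,0,0],"roll":0},{"linear":[0,0,0],"roll":0}]'
```

```text
time_s: 43.5
position: [0.5687, 0.1243, 0.0779]
tool_rot: [[0.162, 0.987, 0.0], [0.987, -0.162, -0.0], [0.0, 0.0, -1.0]]
ft_force: [-0.3, -0.6, -0.8]
grip_width: 0.0127
gripper_force: 53.3
```

```bash
python3 -m jog '[{"linear":[0,0,0.02],"roll":0},{"linear":[0,0,0],"roll":0},{"linear":[0,0,0],"roll":0},{"linear":[0,0,0],"roll":0}]' && python3 -m jog '[{"linear":[0,0,0],"roll":0},{"linear":[0,0,0],"roll":0},{"linear":[0,0,0],"roll":0},{"linear":[0,0,0],"roll":0},{"linear":[0,0,0],"roll":0},{"linear":[0,0,0],"roll":0},{"linear":[0,0,0],"roll":0},{"linear":[0,0,0],"roll":0}]' 1 && python3 -m jog '[{"linear":[0,0,-0.2],"roll":0},{"linear":[0,0,-0.5],"roll":0},{"linear":[0,0,-0.7],"roll":0},{"linear":[0,0,-0.7],"roll":0},{"linear":[0,0,-0.7],"roll":0},{"linear":[0,0,-0.7],"roll":0},{"linear":[0,0,-0.4],"roll":0},{"linear":[0,0,0],"roll":0}]' && python3 -m jog '[{"linear":[-0.2,-0.5,0],"roll":0},{"linear":[-0.2,-0.8,0],"roll":0},{"linear":[-0.2,-0.8,0],"roll":0},{"linear":[-0.2,-0.8,0],"roll":0},{"linear":[-0.2,-0.8,0],"roll":0},{"linear":[0,-0.5,0],"roll":0},{"linear":[0.8,0,0],"roll":0},{"linear":[0.9,0,0],"roll":0},{"linear":[0.9,0,0],"roll":0},{"linear":[0.9,0,0],"roll":0},{"linear":[0.9,0,0],"roll":0},{"linear":[0.6,0,0],"roll":0}]' && python3 -m jog '[{"linear":[0.9,0,0],"roll":0},{"linear":[0.8,0,0],"roll":0},{"linear":[0,0,0],"roll":0},{"linear":[0,0,0],"roll":0},{"linear":[0,0,0],"roll":0},{"linear":[0,0,0],"roll":0}]' && python3 - <<'E'
from h import *
im=optics.get_image("top"); im=cv2.cvtColor(im,cv2.COLOR_RGB2BGR); cv2.imwrite("pics/t7full.png",im)
cv2.imwrite("pics/t7.png",cv2.resize(im[60:260,190:490],(800,533),interpolation=cv2.INTER_CUBIC))
E
```

```text
time_s: 43.83
position: [0.5689, 0.1242, 0.0777]
tool_rot: [[0.162, 0.987, 0.001], [0.987, -0.162, -0.0], [0.0, 0.001, -1.0]]
ft_force: [-0.2, -0.1, 6.4]
grip_width: 0.0131
gripper_force: 54.4
time_s: 44.5
position: [0.5686, 0.1243, 0.0769]
tool_rot: [[0.162, 0.987, -0.0], [0.987, -0.162, 0.0], [0.0, -0.0, -1.0]]
ft_force: [-1.3, 0.3, -0.4]
grip_width: 0.0855
gripper_force: 0.0
time_s: 45.17
position: [0.5697, 0.1244, 0.2376]
tool_rot: [[0.162, 0.987, 0.008], [0.987, -0.162, 0.0], [0.001, 0.008, -1.0]]
ft_force: [0.4, 0.1, 1.0]
grip_width: 0.0853
gripper_force: 0.0
time_s: 46.17
position: [0.4283, 0.312, 0.2323]
tool_rot: [[0.16, 0.987, -0.001], [0.987, -0.16, 0.0], [-0.0, -0.001, -1.0]]
ft_force: [0.9, 0.6, -0.3]
grip_width: 0.0851
gripper_force: 0.0
time_s: 46.67
position: [0.4395, 0.3755, 0.2329]
tool_rot: [[0.163, 0.987, -0.0], [0.987, -0.163, -0.0], [-0.0, -0.0, -1.0]]
ft_force: [-0.1, 0.6, 0.9]
grip_width: 0.0853
gripper_force: 0.0
```

View pics/t7.png

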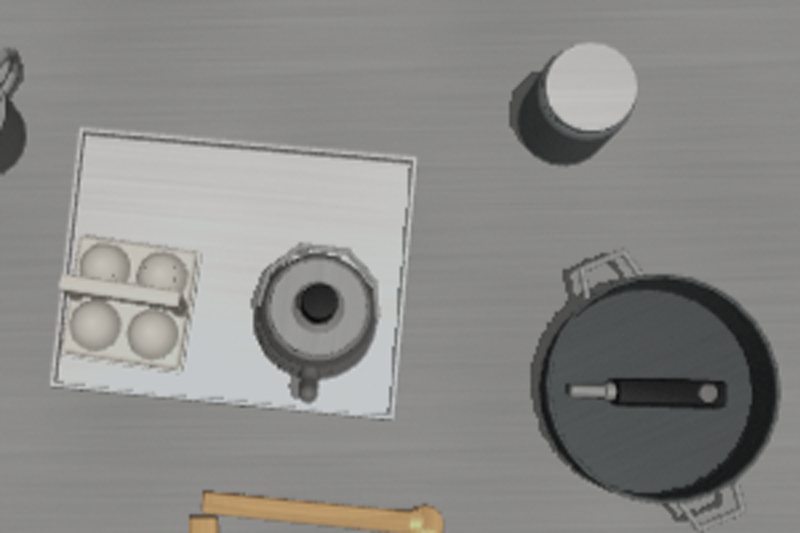

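The knob is at (309.2,173.6), against (308.8,173.2) at the start. The handle is at (235.7,168.7), against (235,169.2). The igniter is centred in the pan, so I'm handing in.

```bash
python3 -c "
from rig import env
print(env.close_job())"
```

```text
the job is handed in; nothing more can be done
None
```

The job is handed in at about 47 s of the 138 s allowed, with no verdict returned: the last top view shows the igniter flat mid-pan and the kettle and egg holder within about 2 mm of their starting spots.

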